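# Pack the last offcut into the offcut rack

### The job

The wood offcut lying flat on the bench in front of the rack belongs in the rack: stand it on its end in the rack between the two offcuts already standing there and the sliding stop, with a broad face towards them as they stand. Then push the stop along until all three stand upright and snug against one another and the end wall, the two still in their order, and let go of everything. Do not knock over the standing offcuts, and leave the grey pot, the stone, the tape roll and the cork block where they are.

Things in the scene. Friction and masses are not known exactly. Their poses are not given: they have to be found in the camera images.
- rack: Brown wood rack fixed to the bench, 84 mm (x) by 300 mm (y). Origin: centre of underside, z up; +y runs from end wall to sliding stop (roughly to the robot's left). Floor 12 mm above the bench. End wall at the -y end: 18 mm thick, inner face at y = -0.132, top 112 mm above the bench. Two low rails along y leave a channel 56 mm wide, centred on x = 0; rail tops 29 mm above the bench.
- stop (a joint): Travel of the sliding stop towards the end wall, in m: 0 fully drawn back, up to 0.17. The clear distance between wall face and stop face is 0.190 minus this value. It starts between 0 and 0.06, slides against about 2.5 N of friction and stays where it is left.
- stop_face (a point): Middle of the stop's flat front face (the side towards the end wall), 52 mm above the bench. The face plate is pale wood, 52 mm wide, 16 mm thick, top 95 mm above the bench. The point's axes are those of the rack.
- stop_post (a point): Point on the axis of the stop's round upright grip post (dark wood, 20 mm across), 80 mm above the bench, 2 mm below the post's top. The axis is 56 mm behind the stop's face (+y of the rack); the post stands on the stop's low foot (foot top 28 mm above the bench). Its upper 45 mm can be gripped from above; 30 mm are free between post and face plate.
- loose_offcut: The planed pale wood offcut to be packed, 45 mm (own x) by 90 mm (own y, the long axis) by 28 mm (own z), about 50 to 120 g. It lies flat on the bench, long axis along world y within 0.4 rad. Origin: centre of the 45 x 90 face that is underneath at the start. Either end may be up in the rack.
- loose_offcut_mid (a point): Centre of the loose offcut (axes as the body).
- short_offcut: Dark red-brown offcut, 42 mm (own x) by 70 mm (own y) by 20 mm (own z), standing loose on its end in the rack: own y up, 20 mm thickness along the rack's y. It is the one nearer the stop. Origin: centre of the broad face that looks to the stop.
- short_offcut_mid (a point): Centre of the short offcut.
- tall_offcut: Brown offcut, 34 mm (own x) by 110 mm (own y) by 18 mm (own z), standing loose on its end in the rack next to the end wall: own y up, 18 mm thickness along the rack's y. Origin: centre of the broad face that looks to the stop.
- tall_offcut_mid (a point): Centre of the tall offcut.
- pot_grey: Bystander: small grey clay pot, 68 mm across, 71 mm high, on the left. Origin: centre of its underside.
- stone: Bystander: grey river stone, 56 x 70 x 41 mm, on the right near the robot. Origin: its underside.
- tape: Bystander: roll of tape lying flat, 96 mm across, 25 mm high, on the right. Origin: its underside.
- cork: Bystander: cork sanding block, 60 x 100 x 33 mm, on the left near the robot. Origin: its underside.

How it is judged:
By the outcome, as a careful person would: the job done as asked, in the order asked, and still so for the second after the job is handed in, with the robot touching nothing.
It also fails if it takes over 64 s, if anything falls off the work surface, if the arm or the gripper's body presses on something with over 40 N, if the wrist force passes 120 N, or if a joint passes its speed limit or range.

### The arm

A 6-joint arm with a two-finger parallel gripper is mounted at the origin on the work surface; the furniture and walls round the work are solid. World frame = base frame: x ahead of the robot, y to its left, z up, the work surface at z = 0. Lengths are in m, angles in rad, forces in N, time in s.
With the tool pointing down it reaches from about 0.325 to 0.9 m from the base axis. Payload 6.1 kg.
Tool frame: the origin (TCP) lies midway between the tips of the shut fingers; the grasp point (between the pads) lies 19 mm behind it (grasp_offset is the distance from the TCP to the grasp point, in m); z points along the fingers, y is the line along which they close (so a half turn about z gives the same grasp; the last joint's range is limited). The gripper opens to 87 mm and grips with 3 to 60 N. Pads are 19 mm wide; open, the fingers measure 117 mm over their backs; the gripper's body (75 mm by 190 mm) begins 51 mm behind the grasp point.
Start: joints at [1.121, 0.22, 1.526, -0, 1.395, -0.126], TCP at [0.199, 0.593, 0.223] pointing down, gripper open.
Joint ranges: [-2.98, 2.98], [-0.91, 2.08], [0.09, 2.57], [-1.24, 4.39], [0.2, 2.65], [-2.68, 2.68]. Speed limits (rad/s): [2.57, 2.57, 3.01, 3.14, 3.14, 3.14].

### API

Orientations are given as a unit quaternion [w, x, y, z].
In Python, from cell import get_obs, camera, get_calibration, job_done, grasp_offset gives the robot as it stands.
- The arm moves only by the tool step_arm, never from a script. Its argument "moves" is a list of rows, each an object with "delta_pos": the shift along the tool's x, y, z in m, a list of three; "turn": the turn, a rotation vector about the tool's x, y, z in rad, a list of three; "hand": the finger opening in m, from 0 to 0.087. A call has exactly 10 rows; each row shifts and turns the commanded pose from where the row before left it, along the tool's axes as they then stand; what a row does not reach is not made up. A row lasts 1/8 s, in which the tool goes at most 62.5 mm and 10.7 degrees, less where a joint would pass 70% of its speed; a pose out of reach is approached as far as the arm can. A call is refused whole if a number of a shift passes 0.0625 or a number of a turn 0.188, either way. A call with a gripper value outside its range is refused whole. The fingers move at their own pace and stop on an object; the grip force is fixed at half the most. Time passes only in rows, so rows that do not move let the fingers close, or fill a call up. It gives the time, the measured TCP pose, the force, the opening and the grip force at its end, in the units of the state.
- get_obs(): the state, without advancing time (a new reading comes with each control period).
- camera(name): name is "side" or "top" or "wrist"; returns the picture (480x640x3 uint8, red, green, blue); there is no depth.
- get_calibration(name): a dict with "fx", "fy", "cx", "cy" (pixels), "origin" and "orientation" of the camera in the world; the wrist camera has in their place "mount" (4x4, takes a point from camera to tool coordinates, whose origin is the TCP and whose axes are the flange's). Camera axes: x right, y up, looking along -z (the intrinsics and any distortion apply to the point x, -y, -z); pixel columns grow to the right and rows downward; lengths in m; the calibration is good to about 2 mm. A picture is of the moment at which its call begins: read the wrist's pose just before it. get_calibration takes no time and is no camera call.
- job_done(): hands the job in; it is judged then, once.
The state is a dict: "clock": time; "joint_positions": joint angles; "qd": joint speeds; "joint_efforts": joint torques, N m; "eef_pos": TCP position; "eef_rot": TCP orientation; "contact_force": force on the tool from outside, world axes, zero at the start; "torque": the same for the moment, N m; "grip_width": finger opening in m; "finger_force": force on a finger pad.
Only numpy, scipy, OpenCV 4.12 (cv2) and the standard library are available. Lean on these libraries where they do the work, as an engineer would, in place of code of your own. Each camera call takes 0.05 s, during which the arm holds its last target. There are 200 camera calls.

## Working session

There is one attempt and no reset: what is moved stays moved. The work goes in short steps, Python scripts to look and compute and a tool call to move; the robot and the scene stay as the last step left them, time stands still between calls to the robot, and variables do not carry over. Pictures are saved under pics/ and viewed, at most 10 in all, crops included, and the job is handed in when it is done.

Besides the shell and the picture viewer there is one more tool, called by a JSON object that holds its "fn" and its "kwargs", one argument or row to a line. step_arm: Moves the arm, as the interface text tells. Its arguments: {"type":"object","properties":{"moves":{"type":"array"}},"required":["moves"]}

```bash
ls; mkdir -p pics; python3 - <<'E'
from cell import *
import cv2
for n in ("top","side"):
    cv2.imwrite(f"pics/{n}0.png",camera(n)[:,:,::-1]); print(n,get_calibration(n))
print(get_calibration("wrist")); print(get_obs()); print(grasp_offset)
E
```

```text
pics
top {'fx': 614.3324381743232, 'fy': 614.3324381743232, 'cx': 325.438506073417, 'cy': 233.7875669884281, 'origin': array([ 0.27187373, -0.02769138,  1.19862214]), 'orientation': array([ 0.71329336,  0.06662776, -0.05775378, -0.69529693])}
side {'fx': 446.19971175292244, 'fy': 446.19971175292244, 'cx': 320.3759202170523, 'cy': 241.0769706428814, 'origin': array([0.51780277, 0.90169107, 0.4252165 ]), 'orientation': array([0.02965739, 0.01669793, 0.56794141, 0.82236499])}
{'fx': 408.93039952290724, 'fy': 408.93039952290724, 'cx': 320.0528354258501, 'cy': 242.46881441489137, 'mount': array([[ 6.70153504e-04,  9.62349552e-01,  2.71814074e-01,
         7.51803967e-02],
       [ 9.99999700e-01, -5.39542737e-04, -5.55249364e-04,
        -3.05165015e-04],
       [-3.87688667e-04,  2.71814364e-01, -9.62349625e-01,
        -1.63002457e-01],
       [ 0.00000000e+00,  0.00000000e+00,  0.00000000e+00,
         1.00000000e+00]])}
{'clock': 0.1, 'joint_positions': array([ 1.12090509e+00,  2.21150916e-01,  1.52751168e+00, -7.23462479e-06,
        1.39471399e+00, -1.26105093e-01]), 'qd': array([ 9.58516025e-05, -2.77181214e-03, -3.99994814e-03,  1.98576717e-03,
        8.09920824e-04,  1.48587412e-03]), 'joint_efforts': array([ 1.33515488e-03, -4.95943058e+01, -3.88517225e+01,  7.03401491e-02,
        5.15414262e-02, -1.82569897e-05]), 'eef_pos': array([0.19860743, 0.59200189, 0.22153647]), 'eef_rot': array([-2.49933619e-04,  1.61186120e-01,  9.86923624e-01, -8.56239987e-04]), 'contact_force': array([ 1.15751118,  0.07378393, -0.44310833]), 'torque': array([-0.03358801, -0.0411761 ,  0.00129995]), 'finger_force': 0.0, 'grip_width': 0.08697736425852114}
0.0187
```

View pics/top0.png

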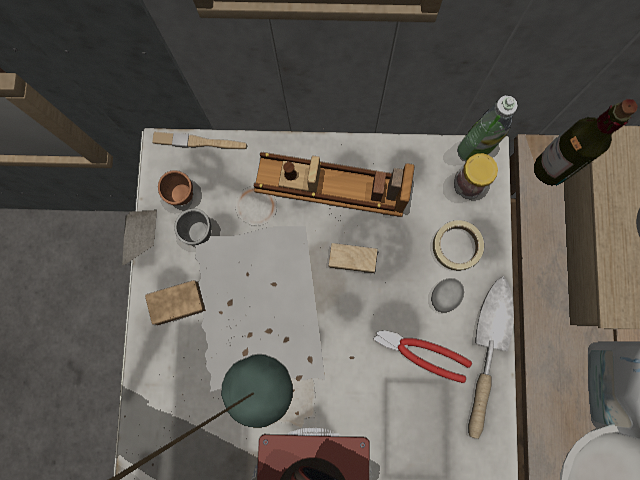

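View pics/side0.png

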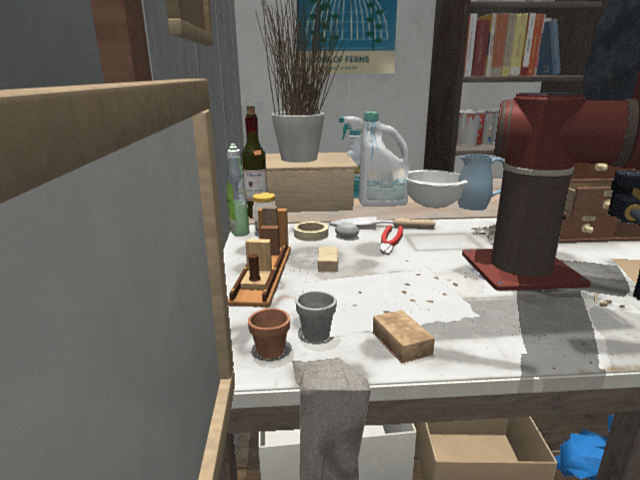

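Top view: rack about (335,183), with the post at (290,170), stop plate at (314,172), short offcut at (379,186) and tall at (397,183). The loose offcut is at (353,258). The side view agrees.

```bash
cat > h.py <<'E'
import numpy as np, cv2
from cell import *
from scipy.spatial.transform import Rotation as R
def rq(q): return R.from_quat([q[1],q[2],q[3],q[0]])
def pose(name,obs=None):
    c=get_calibration(name)
    if name!="wrist": return c,rq(c["orientation"]).as_matrix(),np.array(c["origin"])
    M=c["mount"]; A=rq(obs["eef_rot"]).as_matrix()
    return c,A@M[:3,:3],A@M[:3,3]+obs["eef_pos"]
def ray(P,uv):
    c,A,o=P; return A@np.array([(uv[0]-c["cx"])/c["fx"],-(uv[1]-c["cy"])/c["fy"],-1]),o
def atz(P,uv,z):
    d,o=ray(P,uv); return o+d*(z-o[2])/d[2]
def proj(P,X):
    c,A,o=P; p=(np.atleast_2d(X)-o)@A
    return np.c_[c["cx"]-c["fx"]*p[:,0]/p[:,2], c["cy"]+c["fy"]*p[:,1]/p[:,2]]
E
python3 - <<'E'
from h import *
P=pose("top")
np.set_printoptions(precision=4,suppress=True)
for n,uv,z in [("post",(290,166),.082),("plate",(315,160),.095),("short",(379,178),.082),("tall",(398,172),.122),("loose",(353,256),.028),("rackL",(264,153),.029),("rackR far",(412,166),.112),("pot",(193,222),.07),("stone",(447,295),.02),("base",(313,470),0)]:
    print(n,atz(P,uv,z))
im=cv2.imread("pics/top0.png")[140:280,240:430]
cv2.imwrite("pics/topcrop.png",cv2.resize(im,None,fx=4,fy=4,interpolation=cv2.INTER_CUBIC))
o=get_obs(); print(rq(o["eef_rot"]).as_matrix())
S=pose("side"); print([atz(S,(u,0),.0)*0+S[2]+ray(S,(u,0))[0] for u in (440,)])
E
```

```text
post [0.5985 0.0592 0.082 ]
plate [0.6074 0.012  0.095 ]
short [ 0.5791 -0.1086  0.082 ]
tall [ 0.5801 -0.1399  0.122 ]
loose [ 0.438  -0.0643  0.028 ]
rackL [0.6395 0.1159 0.029 ]
rackR far [ 0.5949 -0.1665  0.112 ]
pot [0.4889 0.2383 0.07  ]
stone [ 0.3684 -0.2454  0.02  ]
base [0.0395 0.0015 0.    ]
[[-0.948   0.3182 -0.0008]
 [ 0.3182  0.948  -0.0016]
 [ 0.0002 -0.0018 -1.    ]]
[array([ 0.1731, -0.2041,  0.5744])]
```

View pics/topcrop.png

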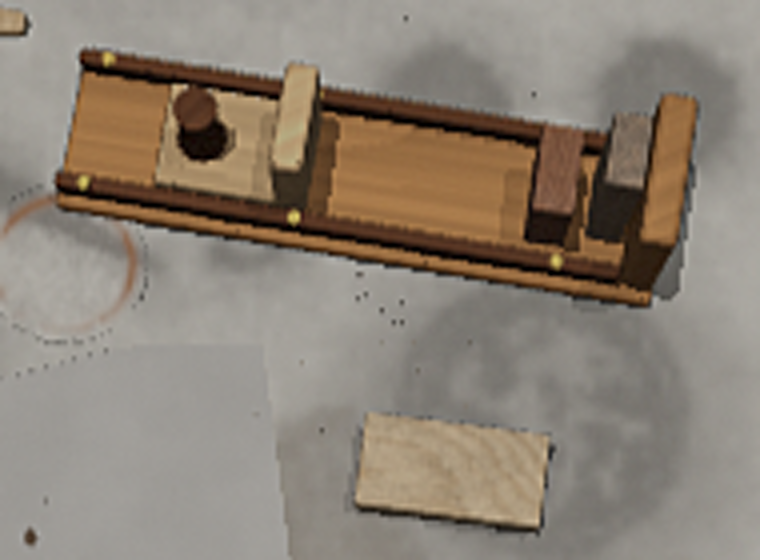

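Crop (4x, offset 240,140): loose top corners (368,412), (550,434), (540,530), (356,505). There is ample free space between the stop plate (~305) and the short offcut (~530). I'll fit the poses by least squares.

```bash
cat >> h.py <<'E'
from scipy.optimize import least_squares
def T(x,y,yaw,p):
    c,s=np.cos(yaw),np.sin(yaw); p=np.atleast_2d(p).astype(float)
    return np.c_[x+c*p[:,0]-s*p[:,1], y+s*p[:,0]+c*p[:,1], p[:,2]]
def box(x0,x1,y0,y1,z): # order: far-left, far-right, near-right, near-left (x far, +y left)
    return [[x1,y1,z],[x1,y0,z],[x0,y0,z],[x0,y1,z]]
E
python3 - <<'E'
from h import *
np.set_printoptions(precision=4,suppress=True)
P=pose("top"); px=lambda l: np.array(l)/4+[240,140]
wall=px([(665,95),(697,98),(672,244),(642,240)])
plate=px([(289,64),(320,68),(305,148),(275,140)])
post=px([(195,107)])
short=px([(547,125),(580,128),(570,211),(530,207)])
tall=px([(618,113),(652,118),(642,187),(609,183)])
loose=px([(368,412),(550,434),(540,530),(356,505)])
wl=np.array(box(-.042,.042,-.15,-.132,.112))
def f(v):
    x,y,a,s=v; yf=-.132+.19-s
    return np.r_[proj(P,T(x,y,a,wl))-wall, proj(P,T(x,y,a,box(-.026,.026,yf,yf+.016,.095)))-plate, proj(P,T(x,y,a,[[0,yf+.056,.082]]))-post].ravel()
r=least_squares(f,[.58,-.02,-.1,.03],x_scale=[.01,.01,.1,.01]); print("rack",r.x,"rms",np.sqrt(np.mean(r.fun**2)))
X,Y,A,s=r.x
def inrack(uv,z):
    p=np.array([atz(P,u,z) for u in uv])[:,:2]-[X,Y]; c,q=np.cos(A),np.sin(A); return np.c_[p@[c,q],p@[-q,c]]
for n,uv,z in(("wall",wall,.112),("plate",plate,.095),("short",short,.082),("tall",tall,.122)): print(n,inrack(uv,z)*1000)
print("stop face y",-.132+.19-s)
g=lambda v:(proj(P,T(*v,box(-.0225,.0225,-.045,.045,.028)))-loose).ravel()
r=least_squares(g,[.44,-.064,-.1],x_scale=[.01,.01,.1]); print("loose",r.x,np.sqrt(np.mean(r.fun**2)))
E
```

```text
rack [ 0.5883 -0.019  -0.1673  0.0333] rms 2.664367668461311
wall [[  33.3295 -133.2677]
 [  34.698  -147.8708]
 [ -35.0254 -148.2605]
 [ -35.7743 -134.6205]]
plate [[ 20.2804  40.2761]
 [ 21.1184  25.6873]
 [-18.0234  25.0403]
 [-16.9045  39.4661]]
short [[  17.9352  -83.3911]
 [  19.437   -98.8511]
 [ -20.8892 -101.3173]
 [ -22.5446  -82.6595]]
tall [[  17.7993 -113.1585]
 [  18.4056 -128.6665]
 [ -14.1628 -129.7441]
 [ -15.1546 -114.8375]]
stop face y 0.024661983979371034
loose [ 0.435  -0.065  -0.1023] 0.3657663746901024
```

The loose fit is good: rms 0.37 px, z consistent, sizes matching. The rack yaw is about -0.167 and there is 108 mm free between the short offcut and the stop. The plan is to grip across the 45 mm width with the tool tilted about 50°, turn 90° about the closing axis, and place with the tool tilted 40° the other way.

```bash
cat >> h.py <<'E'
from scipy.spatial.transform import Slerp
def tool(yaw,tilt): # tool y at world yaw, tilt about tool y
    c,s=np.cos(yaw),np.sin(yaw); return R.from_matrix(np.array([[-s,c,0],[c,s,0],[0,0,-1]]).T)*R.from_rotvec([0,tilt,0])
def plan(p0,R0,p1,R1,n):
    sl=Slerp([0,1],R.concatenate([R0,R1])); Rs=sl(np.linspace(0,1,n+1)); d=(np.array(p1)-p0)/n
    for i in range(n): print(np.round(Rs[i].inv().apply(d),4).tolist(), np.round((Rs[i].inv()*Rs[i+1]).as_rotvec(),4).tolist())
E
python3 - <<'E'
from h import *
o=get_obs(); plan(o["eef_pos"],rq(o["eef_rot"]),[.44,-.07,.23],tool(-.1023,0),20)
E
```

```text
[-0.022, -0.0275, -0.0004] [-0.0001, 0.0001, 0.0675]
[-0.0238, -0.026, -0.0004] [-0.0001, 0.0001, 0.0675]
[-0.0255, -0.0243, -0.0004] [-0.0001, 0.0001, 0.0675]
[-0.0271, -0.0226, -0.0004] [-0.0001, 0.0001, 0.0675]
[-0.0285, -0.0207, -0.0004] [-0.0001, 0.0001, 0.0675]
[-0.0299, -0.0187, -0.0004] [-0.0001, 0.0001, 0.0675]
[-0.031, -0.0167, -0.0004] [-0.0001, 0.0001, 0.0675]
[-0.0321, -0.0145, -0.0004] [-0.0001, 0.0001, 0.0675]
[-0.033, -0.0123, -0.0004] [-0.0001, 0.0001, 0.0675]
[-0.0338, -0.0101, -0.0004] [-0.0001, 0.0001, 0.0675]
[-0.0344, -0.0078, -0.0004] [-0.0001, 0.0001, 0.0675]
[-0.0348, -0.0054, -0.0004] [-0.0001, 0.0001, 0.0675]
[-0.0351, -0.0031, -0.0004] [-0.0001, 0.0001, 0.0675]
[-0.0352, -0.0007, -0.0004] [-0.0001, 0.0001, 0.0675]
[-0.0352, 0.0017, -0.0004] [-0.0001, 0.0001, 0.0675]
[-0.035, 0.004, -0.0004] [-0.0001, 0.0001, 0.0675]
[-0.0346, 0.0064, -0.0004] [-0.0001, 0.0001, 0.0675]
[-0.0341, 0.0087, -0.0004] [-0.0001, 0.0001, 0.0675]
[-0.0335, 0.011, -0.0004] [-0.0001, 0.0001, 0.0675]
[-0.0327, 0.0132, -0.0004] [-0.0001, 0.0001, 0.0675]
```

{"fn": "step_arm", "kwargs": {
  "moves": [
    {"delta_pos": [-0.022, -0.0275, 0], "turn": [0, 0, 0.0675], "hand": 0.087},
    {"delta_pos": [-0.024, -0.026, 0], "turn": [0, 0, 0.0675], "hand": 0.087},
    {"delta_pos": [-0.0255, -0.0245, 0], "turn": [0, 0, 0.0675], "hand": 0.087},
    {"delta_pos": [-0.027, -0.0225, 0], "turn": [0, 0, 0.0675], "hand": 0.087},
    {"delta_pos": [-0.0285, -0.0205, 0], "turn": [0, 0, 0.0675], "hand": 0.087},
    {"delta_pos": [-0.03, -0.0185, 0], "turn": [0, 0, 0.0675], "hand": 0.087},
    {"delta_pos": [-0.031, -0.0165, 0], "turn": [0, 0, 0.0675], "hand": 0.087},
    {"delta_pos": [-0.032, -0.0145, 0], "turn": [0, 0, 0.0675], "hand": 0.087},
    {"delta_pos": [-0.033, -0.0125, 0], "turn": [0, 0, 0.0675], "hand": 0.087},
    {"delta_pos": [-0.034, -0.01, 0], "turn": [0, 0, 0.0675], "hand": 0.087}
  ]
}}

```text
clock: 1.35
eef_pos: [0.3201, 0.2604, 0.2223]
eef_rot: [-0.0, 0.48, 0.877, -0.0]
contact_force: [0.8, -0.3, 0.3]
grip_width: 0.0869
finger_force: 0.0
```

{"fn": "step_arm", "kwargs": {
  "moves": [
    {"delta_pos": [-0.0345, -0.008, 0], "turn": [0, 0, 0.0675], "hand": 0.087},
    {"delta_pos": [-0.035, -0.0055, 0], "turn": [0, 0, 0.0675], "hand": 0.087},
    {"delta_pos": [-0.035, -0.003, 0], "turn": [0, 0, 0.0675], "hand": 0.087},
    {"delta_pos": [-0.035, -0.0005, 0], "turn": [0, 0, 0.0675], "hand": 0.087},
    {"delta_pos": [-0.035, 0.0015, 0], "turn": [0, 0, 0.0675], "hand": 0.087},
    {"delta_pos": [-0.035, 0.004, 0], "turn": [0, 0, 0.0675], "hand": 0.087},
    {"delta_pos": [-0.0345, 0.0065, 0], "turn": [0, 0, 0.0675], "hand": 0.087},
    {"delta_pos": [-0.034, 0.0085, 0], "turn": [0, 0, 0.0675], "hand": 0.087},
    {"delta_pos": [-0.0335, 0.011, 0], "turn": [0, 0, 0.0675], "hand": 0.087},
    {"delta_pos": [-0.0325, 0.013, 0], "turn": [0, 0, 0.0665], "hand": 0.087}
  ]
}}

```text
clock: 2.6
eef_pos: [0.4402, -0.07, 0.2222]
eef_rot: [-0.0, 0.743, 0.669, -0.0]
contact_force: [0.4, 1.0, -0.1]
grip_width: 0.0867
finger_force: 0.0
```

```bash
python3 - <<'E'
from h import *
import pickle
o=get_obs(); im=camera("wrist"); pickle.dump(o,open("w1.pkl","wb")); cv2.imwrite("pics/w1.png",im[:,:,::-1])
print(o["clock"],o["eef_pos"],rq(o["eef_rot"]).as_matrix().round(4),o["joint_positions"],o["contact_force"])
E
```

```text
2.6 [ 0.44017725 -0.07001216  0.22219512] [[ 1.042e-01  9.946e-01 -5.000e-04]
 [ 9.946e-01 -1.042e-01  3.000e-04]
 [ 2.000e-04 -5.000e-04 -1.000e+00]] [-3.35083043e-01 -2.23244219e-01  1.97030461e+00  9.76282965e-05
  1.39505771e+00 -2.30684807e-01] [ 0.36365683  0.96630917 -0.1380931 ]
```

View pics/w1.png

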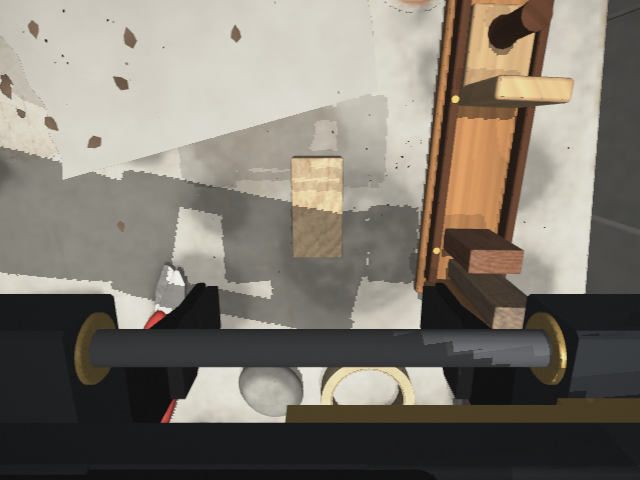

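Wrist view: loose top corners (292,158), (342,158), (342,257), (292,257). Plate top (497,76), (571,78), (573,102), (494,99). Short top (469,249), (521,250), (521,273), (472,272). I'll check these against the top-camera fit.

```bash
python3 - <<'E'
from h import *
import pickle
np.set_printoptions(precision=1,suppress=True)
o=pickle.load(open("w1.pkl","rb")); P=pose("wrist",o)
loose=np.array([(342,158),(342,257),(292,257),(292,158)],float)
r=least_squares(lambda v:(proj(P,T(*v,box(-.0225,.0225,-.045,.045,.028)))-loose).ravel(),[.435,-.065,-.1],x_scale=[.01,.01,.1]); print(r.x.round(4),np.sqrt(np.mean(r.fun**2)))
X,Y,A=.5883,-.019,-.1673
def inrack(uv,z):
    p=np.array([atz(P,u,z) for u in uv])[:,:2]-[X,Y]; c,q=np.cos(A),np.sin(A); return np.c_[p@[c,q],p@[-q,c]]*1000
print(inrack([(497,76),(571,78),(573,102),(494,99)],.095)); print(inrack([(469,249),(521,250),(521,273),(472,272)],.082)); print(inrack([(455,99),(436,250)],.029))
E
```

```text
[ 0.4 -0.1 -0.1] 0.7457489646273059
[[-28.4  39. ]
 [ 20.6  40.9]
 [ 25.4  26.1]
 [-27.8  24.7]]
[[ -22.3  -84.1]
 [  17.9  -82.3]
 [  21.7 -101. ]
 [ -16.9 -102.7]]
[[ -33.7   28.4]
 [ -31.1 -101.6]]
```

```bash
python3 - <<'E'
from h import *
import pickle
np.set_printoptions(precision=4,suppress=True)
o=pickle.load(open("w1.pkl","rb")); P=pose("wrist",o)
loose=np.array([(342,158),(342,257),(292,257),(292,158)],float)
r=least_squares(lambda v:(proj(P,T(*v,box(-.0225,.0225,-.045,.045,.028)))-loose).ravel(),[.435,-.065,-.1],x_scale=[.01,.01,.1]); print(r.x)
Q=pose("top"); px=lambda l: np.array(l)/4+[240,140]
def yaw(a,b,z,P):
    d=atz(P,a,z)-atz(P,b,z); return np.arctan2(-d[0],d[1])
print("top far rail",yaw(px((80,50)),px((605,133)),.029,Q),"studs",yaw(px((83,182)),px((556,261)),.029,Q))
for p in ((83,182),(293,216),(556,261),(107,59)): print("stud",atz(Q,px(p),.029))
for p in ((455,99),(436,250)): print("stud w",atz(P,p,.029))
E
```

```text
[ 0.437  -0.0655 -0.1053]
top far rail -0.1390385515975192 studs -0.14580204806692096
stud [0.573  0.1194 0.029 ]
stud [0.5583 0.0158 0.029 ]
stud [ 0.5389 -0.113   0.029 ]
stud [0.636  0.1103 0.029 ]
stud w [0.5598 0.0146 0.029 ]
stud w [ 0.5407 -0.114   0.029 ]
```

{"fn": "step_arm", "kwargs": {
  "moves": [
    {"delta_pos": [0, 0, 0], "turn": [0, 0.1745, 0], "hand": 0.087},
    {"delta_pos": [0, 0, 0], "turn": [0, 0.1745, 0], "hand": 0.087},
    {"delta_pos": [0, 0, 0], "turn": [0, 0.1745, 0], "hand": 0.087},
    {"delta_pos": [0, 0, 0], "turn": [0, 0.1745, 0], "hand": 0.087},
    {"delta_pos": [0, 0, 0], "turn": [0, 0.1745, 0], "hand": 0.087},
    {"delta_pos": [-0.0268, -0.0008, 0.0216], "turn": [0, 0, 0], "hand": 0.087},
    {"delta_pos": [-0.0268, -0.0008, 0.0216], "turn": [0, 0, 0], "hand": 0.087},
    {"delta_pos": [-0.0268, -0.0008, 0.0216], "turn": [0, 0, 0], "hand": 0.087},
    {"delta_pos": [-0.0268, -0.0008, 0.0216], "turn": [0, 0, 0], "hand": 0.087},
    {"delta_pos": [-0.0268, -0.0008, 0.0216], "turn": [0, 0, 0], "hand": 0.087}
  ]
}}

```text
clock: 3.9
eef_pos: [0.4356, -0.0717, 0.0492]
eef_rot: [-0.283, 0.673, 0.607, 0.313]
contact_force: [0.6, 0.0, -1.2]
grip_width: 0.0868
finger_force: 0.0
```

```bash
python3 - <<'E'
from h import *
o=get_obs(); print(o["eef_pos"],rq(o["eef_rot"]).as_matrix().round(4),o["joint_positions"].round(3))
print(tool(-.104,.8727).inv().apply(np.array([.4357,-.073,.011])-o["eef_pos"]).round(4), (tool(-.104,.8727).inv()*rq(o["eef_rot"])).as_rotvec().round(4))
E
```

```text
[ 0.43563068 -0.07171011  0.04918877] [[ 6.550e-02  9.948e-01  7.760e-02]
 [ 6.396e-01 -1.016e-01  7.619e-01]
 [ 7.659e-01 -2.000e-04 -6.430e-01]] [-0.833  0.411  1.929  0.609  1.49  -1.004]
[-0.0301  0.0002  0.0236] [ 0.0019 -0.0003 -0.0013]
```

{"fn": "step_arm", "kwargs": {
  "moves": [
    {"delta_pos": [-0.006, 0, 0.0047], "turn": [0, 0, 0], "hand": 0.087},
    {"delta_pos": [-0.006, 0, 0.0047], "turn": [0, 0, 0], "hand": 0.087},
    {"delta_pos": [-0.006, 0, 0.0047], "turn": [0, 0, 0], "hand": 0.087},
    {"delta_pos": [-0.006, 0, 0.0047], "turn": [0, 0, 0], "hand": 0.087},
    {"delta_pos": [-0.006, 0, 0.0047], "turn": [0, 0, 0], "hand": 0.087},
    {"delta_pos": [0, 0, 0], "turn": [0, 0, 0], "hand": 0.087},
    {"delta_pos": [0, 0, 0], "turn": [0, 0, 0], "hand": 0.035},
    {"delta_pos": [0, 0, 0], "turn": [0, 0, 0], "hand": 0.035},
    {"delta_pos": [0, 0, 0], "turn": [0, 0, 0], "hand": 0.035},
    {"delta_pos": [0, 0, 0], "turn": [0, 0, 0], "hand": 0.035}
  ]
}}

```text
clock: 5.15
eef_pos: [0.4358, -0.0733, 0.0125]
eef_rot: [-0.283, 0.673, 0.607, 0.314]
contact_force: [-0.8, -0.3, 0.0]
grip_width: 0.0549
finger_force: 0.0
```

{"fn": "step_arm", "kwargs": {
  "moves": [
    {"delta_pos": [0, 0, 0], "turn": [0, 0, 0], "hand": 0.035},
    {"delta_pos": [0, 0, 0], "turn": [0, 0, 0], "hand": 0.035},
    {"delta_pos": [0, 0, 0], "turn": [0, 0, 0], "hand": 0.035},
    {"delta_pos": [0, 0, 0], "turn": [0, 0, 0], "hand": 0.035},
    {"delta_pos": [0, 0, 0], "turn": [0, 0, 0], "hand": 0.035},
    {"delta_pos": [0.0077, 0, -0.0064], "turn": [0, 0, 0], "hand": 0.035},
    {"delta_pos": [0.0077, 0, -0.0064], "turn": [0, 0, 0], "hand": 0.035},
    {"delta_pos": [0.0077, 0, -0.0064], "turn": [0, 0, 0], "hand": 0.035},
    {"delta_pos": [0.0077, 0, -0.0064], "turn": [0, 0, 0], "hand": 0.035},
    {"delta_pos": [0.0077, 0, -0.0064], "turn": [0, 0, 0], "hand": 0.035}
  ]
}}

```text
clock: 6.4
eef_pos: [0.4358, -0.073, 0.0633]
eef_rot: [-0.283, 0.673, 0.607, 0.314]
contact_force: [-0.6, -0.7, -0.7]
grip_width: 0.0445
finger_force: 30.0
```

```bash
python3 - <<'E'
from h import *
import pickle
o=get_obs(); im=camera("wrist"); pickle.dump(o,open("w2.pkl","wb")); cv2.imwrite("pics/w2.png",im[:,:,::-1])
print(o["clock"],o["eef_pos"],o["grip_width"],o["finger_force"],o["contact_force"])
E
```

```text
6.4 [ 0.43578517 -0.0730155   0.06326158] 0.0444645790074987 29.980187898036093 [-0.57286476 -0.71823278 -0.70719879]
```

View pics/w2.png

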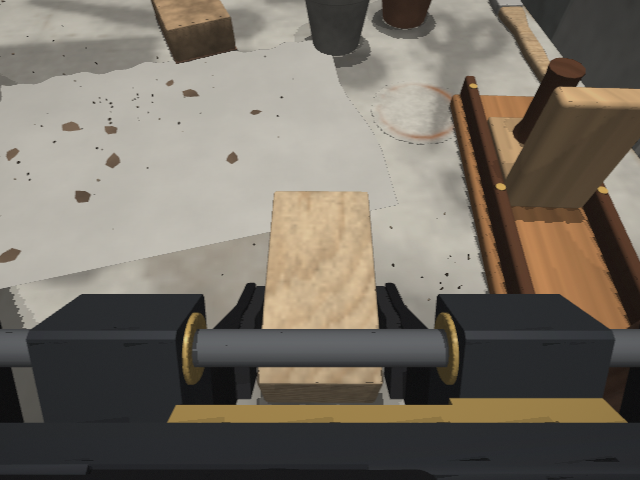

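```bash
python3 - <<'E'
from h import *
import pickle
o=pickle.load(open("w2.pkl","rb")); P=pose("wrist",o); ztop=.028+o["eef_pos"][2]-.0122
B=rq(o["eef_rot"])
e=[atz(P,u,ztop)-o["eef_pos"] for u in ((275,192),(369,192),(258,385),(381,385))]
d=np.array([.104,.9946,0]); x=np.array([.9946,-.104,0]); print([(round(v@x,4),round(v@d,4)) for v in e])
plan(o["eef_pos"],B,[.5764,-.0829,.19],tool(-.145,-.698),20)
E
```

```text
[(np.float64(-0.0222), np.float64(0.052)), (np.float64(0.0223), np.float64(0.0521)), (np.float64(-0.0223), np.float64(-0.0372)), (np.float64(0.0207), np.float64(-0.0371))]
[0.005, 0.007, -0.0039] [-0.0002, -0.0785, 0.0024]
[0.0047, 0.007, -0.0043] [-0.0002, -0.0785, 0.0024]
[0.0044, 0.007, -0.0046] [-0.0002, -0.0785, 0.0024]
[0.004, 0.007, -0.005] [-0.0002, -0.0785, 0.0024]
[0.0036, 0.007, -0.0053] [-0.0002, -0.0785, 0.0024]
[0.0032, 0.007, -0.0055] [-0.0002, -0.0785, 0.0024]
[0.0028, 0.007, -0.0058] [-0.0002, -0.0785, 0.0024]
[0.0023, 0.007, -0.006] [-0.0002, -0.0785, 0.0024]
[0.0019, 0.007, -0.0061] [-0.0002, -0.0785, 0.0024]
[0.0014, 0.007, -0.0063] [-0.0002, -0.0785, 0.0024]
[0.0009, 0.007, -0.0063] [-0.0002, -0.0785, 0.0024]
[0.0004, 0.007, -0.0064] [-0.0002, -0.0785, 0.0024]
[-0.0, 0.007, -0.0064] [-0.0002, -0.0785, 0.0024]
[-0.0005, 0.007, -0.0064] [-0.0002, -0.0785, 0.0024]
[-0.001, 0.007, -0.0063] [-0.0002, -0.0785, 0.0024]
[-0.0015, 0.007, -0.0062] [-0.0002, -0.0785, 0.0024]
[-0.002, 0.007, -0.0061] [-0.0002, -0.0785, 0.0024]
[-0.0024, 0.007, -0.0059] [-0.0002, -0.0785, 0.0024]
[-0.0028, 0.007, -0.0057] [-0.0002, -0.0785, 0.0024]
[-0.0033, 0.007, -0.0055] [-0.0002, -0.0785, 0.0024]
```

The picture confirms the block is centred in the grip, with its far end 52 mm from the TCP (53 expected). I'll turn it upright and move above the gap.

{"fn": "step_arm", "kwargs": {
  "moves": [
    {"delta_pos": [0.005, 0.007, -0.004], "turn": [0, -0.0785, 0.0024], "hand": 0.035},
    {"delta_pos": [0.0047, 0.007, -0.0043], "turn": [0, -0.0785, 0.0024], "hand": 0.035},
    {"delta_pos": [0.0044, 0.007, -0.0046], "turn": [0, -0.0785, 0.0024], "hand": 0.035},
    {"delta_pos": [0.004, 0.007, -0.005], "turn": [0, -0.0785, 0.0024], "hand": 0.035},
    {"delta_pos": [0.0036, 0.007, -0.0053], "turn": [0, -0.0785, 0.0024], "hand": 0.035},
    {"delta_pos": [0.0032, 0.007, -0.0055], "turn": [0, -0.0785, 0.0024], "hand": 0.035},
    {"delta_pos": [0.0028, 0.007, -0.0058], "turn": [0, -0.0785, 0.0024], "hand": 0.035},
    {"delta_pos": [0.0023, 0.007, -0.006], "turn": [0, -0.0785, 0.0024], "hand": 0.035},
    {"delta_pos": [0.0019, 0.007, -0.0061], "turn": [0, -0.0785, 0.0024], "hand": 0.035},
    {"delta_pos": [0.0014, 0.007, -0.0063], "turn": [0, -0.0785, 0.0024], "hand": 0.035}
  ]
}}

```text
clock: 7.7
eef_pos: [0.5059, -0.0778, 0.1264]
eef_rot: [-0.032, 0.749, 0.662, 0.028]
contact_force: [0.4, 0.2, -0.9]
grip_width: 0.0447
finger_force: 30.0
```

{"fn": "step_arm", "kwargs": {
  "moves": [
    {"delta_pos": [0.0009, 0.007, -0.0063], "turn": [0, -0.0785, 0.0024], "hand": 0.035},
    {"delta_pos": [0.0004, 0.007, -0.0064], "turn": [0, -0.0785, 0.0024], "hand": 0.035},
    {"delta_pos": [0, 0.007, -0.0064], "turn": [0, -0.0785, 0.0024], "hand": 0.035},
    {"delta_pos": [-0.0005, 0.007, -0.0064], "turn": [0, -0.0785, 0.0024], "hand": 0.035},
    {"delta_pos": [-0.001, 0.007, -0.0063], "turn": [0, -0.0785, 0.0024], "hand": 0.035},
    {"delta_pos": [-0.0015, 0.007, -0.0062], "turn": [0, -0.0785, 0.0024], "hand": 0.035},
    {"delta_pos": [-0.002, 0.007, -0.0061], "turn": [0, -0.0785, 0.0024], "hand": 0.035},
    {"delta_pos": [-0.0024, 0.007, -0.0059], "turn": [0, -0.0785, 0.0024], "hand": 0.035},
    {"delta_pos": [-0.0028, 0.007, -0.0057], "turn": [0, -0.0785, 0.0024], "hand": 0.035},
    {"delta_pos": [-0.0033, 0.007, -0.0055], "turn": [0, -0.0785, 0.0024], "hand": 0.035}
  ]
}}

```text
clock: 8.95
eef_pos: [0.5764, -0.0827, 0.1892]
eef_rot: [0.223, 0.71, 0.615, -0.261]
contact_force: [0.4, -0.2, -0.6]
grip_width: 0.045
finger_force: 30.0
```

```bash
python3 - <<'E'
from h import *
o=get_obs(); print(o["eef_pos"],o["joint_positions"].round(3),o["grip_width"],o["finger_force"])
Rt=tool(-.145,-.698)
print((rq(o["eef_rot"]).inv()*Rt).as_rotvec().round(4)); print(rq(o["eef_rot"]).inv().apply(np.array([.5764,-.0829,.075])-o["eef_pos"]).round(4))
a=camera("top")[130:230,240:440]; b=camera("side")[190:310,220:360]
f=lambda i,w:cv2.resize(i,(w,int(i.shape[0]*w/i.shape[1])),interpolation=cv2.INTER_CUBIC)
a,b=f(a,400),f(b,400); cv2.imwrite("pics/m1.png",np.vstack([a,b])[:,:,::-1])
E
```

```text
[ 0.57641333 -0.08269852  0.18919804] [ 0.093  0.32   1.628 -0.683  1.433  0.419] 0.04503779032563398 29.979599313810468
[-0.0035  0.0019  0.0021]
[0.0734 0.0005 0.0875]
```

View pics/m1.png

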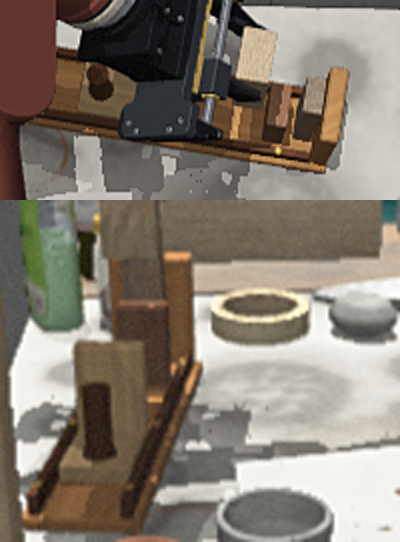

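The block hangs upright above the gap, clear of the short offcut and the plate.

{"fn": "step_arm", "kwargs": {
  "moves": [
    {"delta_pos": [0.0073, 0, 0.0088], "turn": [-0.0035, 0.0019, 0.0021], "hand": 0.035},
    {"delta_pos": [0.0073, 0, 0.0088], "turn": [0, 0, 0], "hand": 0.035},
    {"delta_pos": [0.0073, 0, 0.0088], "turn": [0, 0, 0], "hand": 0.035},
    {"delta_pos": [0.0073, 0, 0.0088], "turn": [0, 0, 0], "hand": 0.035},
    {"delta_pos": [0.0073, 0, 0.0088], "turn": [0, 0, 0], "hand": 0.035},
    {"delta_pos": [0.0073, 0, 0.0088], "turn": [0, 0, 0], "hand": 0.035},
    {"delta_pos": [0.0073, 0, 0.0088], "turn": [0, 0, 0], "hand": 0.035},
    {"delta_pos": [0.0073, 0, 0.0088], "turn": [0, 0, 0], "hand": 0.035},
    {"delta_pos": [0.0073, 0, 0.0087], "turn": [0, 0, 0], "hand": 0.035},
    {"delta_pos": [0.0073, 0, 0.0087], "turn": [0, 0, 0], "hand": 0.035}
  ]
}}

```text
clock: 10.3
eef_pos: [0.5765, -0.0833, 0.0741]
eef_rot: [0.223, 0.711, 0.615, -0.258]
contact_force: [0.1, -0.1, -0.5]
grip_width: 0.0446
finger_force: 30.0
```

```bash
python3 - <<'E'
from h import *
o=get_obs(); print(o["eef_pos"],o["contact_force"],(rq(o["eef_rot"]).inv()*tool(-.145,-.698)).as_rotvec().round(4)); print(rq(o["eef_rot"]).inv().apply(np.array([.5764,-.0829,.066])-o["eef_pos"]).round(4))
E
```

```text
[ 0.57651326 -0.08325765  0.07413723] [ 0.10780785 -0.13268264 -0.5157853 ] [ 0.0006 -0.0021  0.0003]
[ 0.0055 -0.0002  0.006 ]
```

{"fn": "step_arm", "kwargs": {
  "moves": [
    {"delta_pos": [0.0013, 0, 0.0015], "turn": [0, 0, 0], "hand": 0.035},
    {"delta_pos": [0.0013, 0, 0.0015], "turn": [0, 0, 0], "hand": 0.035},
    {"delta_pos": [0.0013, 0, 0.0015], "turn": [0, 0, 0], "hand": 0.035},
    {"delta_pos": [0.0006, 0, 0.0008], "turn": [0, 0, 0], "hand": 0.035},
    {"delta_pos": [0.0003, 0, 0.0004], "turn": [0, 0, 0], "hand": 0.035},
    {"delta_pos": [0.0003, 0, 0.0004], "turn": [0, 0, 0], "hand": 0.035},
    {"delta_pos": [0, 0, 0], "turn": [0, 0, 0], "hand": 0.035},
    {"delta_pos": [0, 0, 0], "turn": [0, 0, 0], "hand": 0.035},
    {"delta_pos": [0, 0, 0], "turn": [0, 0, 0], "hand": 0.035},
    {"delta_pos": [0, 0, 0], "turn": [0, 0, 0], "hand": 0.035}
  ]
}}

```text
clock: 11.55
eef_pos: [0.5765, -0.0833, 0.067]
eef_rot: [0.223, 0.711, 0.615, -0.258]
contact_force: [0.2, -0.0, -1.0]
grip_width: 0.0444
finger_force: 30.0
```

{"fn": "step_arm", "kwargs": {
  "moves": [
    {"delta_pos": [0.0003, 0, 0.0004], "turn": [0, 0, 0], "hand": 0.035},
    {"delta_pos": [0, 0, 0], "turn": [0, 0, 0], "hand": 0.035},
    {"delta_pos": [0.0003, 0, 0.0004], "turn": [0, 0, 0], "hand": 0.035},
    {"delta_pos": [0, 0, 0], "turn": [0, 0, 0], "hand": 0.035},
    {"delta_pos": [0.0003, 0, 0.0004], "turn": [0, 0, 0], "hand": 0.035},
    {"delta_pos": [0, 0, 0], "turn": [0, 0, 0], "hand": 0.035},
    {"delta_pos": [0.0003, 0, 0.0004], "turn": [0, 0, 0], "hand": 0.035},
    {"delta_pos": [0, 0, 0], "turn": [0, 0, 0], "hand": 0.035},
    {"delta_pos": [0, 0, 0], "turn": [0, 0, 0], "hand": 0.035},
    {"delta_pos": [0, 0, 0], "turn": [0, 0, 0], "hand": 0.035}
  ]
}}

```text
clock: 12.8
eef_pos: [0.5765, -0.0834, 0.0653]
eef_rot: [0.223, 0.711, 0.615, -0.258]
contact_force: [-1.4, 1.5, 4.0]
grip_width: 0.0447
finger_force: 30.0
```

{"fn": "step_arm", "kwargs": {
  "moves": [
    {"delta_pos": [0, 0, 0], "turn": [0, 0, 0], "hand": 0.05},
    {"delta_pos": [0, 0, 0], "turn": [0, 0, 0], "hand": 0.06},
    {"delta_pos": [0, 0, 0], "turn": [0, 0, 0], "hand": 0.08},
    {"delta_pos": [0, 0, 0], "turn": [0, 0, 0], "hand": 0.08},
    {"delta_pos": [0, 0, 0], "turn": [0, 0, 0], "hand": 0.08},
    {"delta_pos": [0, 0, 0], "turn": [0, 0, 0], "hand": 0.08},
    {"delta_pos": [0, 0, -0.01], "turn": [0, 0, 0], "hand": 0.08},
    {"delta_pos": [0, 0, -0.02], "turn": [0, 0, 0], "hand": 0.08},
    {"delta_pos": [0, 0, -0.03], "turn": [0, 0, 0], "hand": 0.08},
    {"delta_pos": [0, 0, -0.03], "turn": [0, 0, 0], "hand": 0.08}
  ]
}}

```text
clock: 14.05
eef_pos: [0.5853, -0.0248, 0.136]
eef_rot: [0.223, 0.711, 0.615, -0.257]
contact_force: [0.2, 0.2, -0.4]
grip_width: 0.0801
finger_force: 0.0
```

```bash
python3 - <<'E'
from h import *
import pickle
o=get_obs(); print(o["eef_pos"],o["contact_force"])
w=camera("wrist"); pickle.dump(o,open("w3.pkl","wb")); a=camera("top")[130:230,240:440]; b=camera("side")[190:310,220:360]
f=lambda i,w:cv2.resize(i,(w,int(i.shape[0]*w/i.shape[1])),interpolation=cv2.INTER_CUBIC)
a,b=f(a,320),f(b,320); l=np.vstack([a,b])[:434]; r=f(w,480); c=np.zeros((434,800,3),np.uint8); c[:l.shape[0],:320]=l; c[:360,320:]=r
cv2.imwrite("pics/m2.png",c[:,:,::-1])
E
```

```text
[ 0.58528093 -0.02479624  0.13602437] [ 0.17265424  0.21873107 -0.35948656]
```

View pics/m2.png

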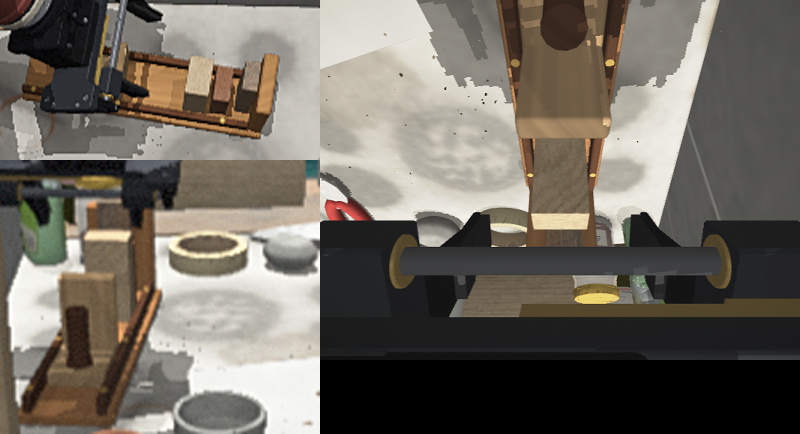

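Pictures show the loose offcut standing upright beside the short one, with nothing else disturbed. Next is the post.

```bash
python3 - <<'E'
from h import *
o=get_obs(); plan(o["eef_pos"],rq(o["eef_rot"]),[.5975,.0614,.165],tool(-.145,0),10)
P=pose("top"); print(atz(P,(288.75,166.75),.082))
E
```

```text
[0.0048, -0.0001, -0.0078] [0.0006, 0.0694, 0.0001]
[0.0054, -0.0001, -0.0074] [0.0006, 0.0694, 0.0001]
[0.0059, -0.0001, -0.007] [0.0006, 0.0694, 0.0001]
[0.0063, -0.0001, -0.0066] [0.0006, 0.0694, 0.0001]
[0.0068, -0.0001, -0.0061] [0.0006, 0.0694, 0.0001]
[0.0072, -0.0001, -0.0056] [0.0006, 0.0694, 0.0001]
[0.0076, -0.0002, -0.0051] [0.0006, 0.0694, 0.0001]
[0.0079, -0.0002, -0.0046] [0.0006, 0.0694, 0.0001]
[0.0082, -0.0002, -0.004] [0.0006, 0.0694, 0.0001]
[0.0085, -0.0002, -0.0035] [0.0006, 0.0694, 0.0001]
[0.59696588 0.06152814 0.082     ]
```

{"fn": "step_arm", "kwargs": {
  "moves": [
    {"delta_pos": [0.0048, 0, -0.0078], "turn": [0, 0.0694, 0], "hand": 0.08},
    {"delta_pos": [0.0054, 0, -0.0074], "turn": [0, 0.0694, 0], "hand": 0.08},
    {"delta_pos": [0.0059, 0, -0.007], "turn": [0, 0.0694, 0], "hand": 0.08},
    {"delta_pos": [0.0063, 0, -0.0066], "turn": [0, 0.0694, 0], "hand": 0.08},
    {"delta_pos": [0.0068, 0, -0.0061], "turn": [0, 0.0694, 0], "hand": 0.08},
    {"delta_pos": [0.0072, 0, -0.0056], "turn": [0, 0.0694, 0], "hand": 0.08},
    {"delta_pos": [0.0076, 0, -0.0051], "turn": [0, 0.0694, 0], "hand": 0.08},
    {"delta_pos": [0.0079, 0, -0.0046], "turn": [0, 0.0694, 0], "hand": 0.08},
    {"delta_pos": [0.0082, 0, -0.004], "turn": [0, 0.0694, 0], "hand": 0.08},
    {"delta_pos": [0.0085, 0, -0.0035], "turn": [0, 0.0694, 0], "hand": 0.08}
  ]
}}

```text
clock: 15.45
eef_pos: [0.5966, 0.0594, 0.1615]
eef_rot: [-0.0, 0.757, 0.654, -0.0]
contact_force: [-0.2, -0.4, 0.4]
grip_width: 0.0799
finger_force: 0.0
```

```bash
python3 - <<'E'
from h import *
import pickle
o=get_obs(); B=rq(o["eef_rot"]); print(o["eef_pos"],(B.inv()*tool(-.145,0)).as_rotvec().round(4)); print(B.inv().apply(np.array([.5973,.0614,.055])-o["eef_pos"]).round(4))
E
```

```text
[0.59658676 0.05943853 0.16147416] [-0.0012  0.0002 -0.0002]
[0.0021 0.0006 0.1065]
```

{"fn": "step_arm", "kwargs": {
  "moves": [
    {"delta_pos": [0.0015, 0.0005, 0.02], "turn": [0, 0, 0], "hand": 0.08},
    {"delta_pos": [0, 0, 0.02], "turn": [0, 0, 0], "hand": 0.08},
    {"delta_pos": [0, 0, 0.02], "turn": [0, 0, 0], "hand": 0.08},
    {"delta_pos": [0, 0, 0.02], "turn": [0, 0, 0], "hand": 0.08},
    {"delta_pos": [0, 0, 0.015], "turn": [0, 0, 0], "hand": 0.08},
    {"delta_pos": [0, 0, 0.01], "turn": [0, 0, 0], "hand": 0.08},
    {"delta_pos": [0, 0, 0], "turn": [0, 0, 0], "hand": 0.04},
    {"delta_pos": [0, 0, 0], "turn": [0, 0, 0], "hand": 0.03},
    {"delta_pos": [0, 0, 0], "turn": [0, 0, 0], "hand": 0.01},
    {"delta_pos": [0, 0, 0], "turn": [0, 0, 0], "hand": 0.01}
  ]
}}

```text
clock: 16.7
eef_pos: [0.5984, 0.0609, 0.0581]
eef_rot: [0.001, 0.756, 0.654, -0.0]
contact_force: [-0.3, -0.5, 0.2]
grip_width: 0.048
finger_force: 0.0
```

{"fn": "step_arm", "kwargs": {
  "moves": [
    {"delta_pos": [0, 0, 0], "turn": [0, 0, 0], "hand": 0.01},
    {"delta_pos": [0, 0, 0], "turn": [0, 0, 0], "hand": 0.01},
    {"delta_pos": [0, 0, 0], "turn": [0, 0, 0], "hand": 0.01},
    {"delta_pos": [0, 0, 0], "turn": [0, 0, 0], "hand": 0.01},
    {"delta_pos": [0, 0, 0], "turn": [0, 0, 0], "hand": 0.01},
    {"delta_pos": [0, 0, 0], "turn": [0, 0, 0], "hand": 0.01},
    {"delta_pos": [-0.002, 0, 0], "turn": [0, 0, 0], "hand": 0.01},
    {"delta_pos": [-0.003, 0, 0], "turn": [0, 0, 0], "hand": 0.01},
    {"delta_pos": [-0.003, 0, 0], "turn": [0, 0, 0], "hand": 0.01},
    {"delta_pos": [-0.003, 0, 0], "turn": [0, 0, 0], "hand": 0.01}
  ]
}}

```text
clock: 17.95
eef_pos: [0.5979, 0.0504, 0.0577]
eef_rot: [0.002, 0.756, 0.654, 0.001]
contact_force: [5.6, 1.6, -3.6]
grip_width: 0.0197
finger_force: 31.9
```

{"fn": "step_arm", "kwargs": {
  "moves": [
    {"delta_pos": [-0.003, 0.0005, 0], "turn": [0, 0, 0], "hand": 0.01},
    {"delta_pos": [-0.004, 0.0003, 0], "turn": [0, 0, 0], "hand": 0.01},
    {"delta_pos": [-0.004, 0, 0], "turn": [0, 0, 0], "hand": 0.01},
    {"delta_pos": [-0.004, 0, 0], "turn": [0, 0, 0], "hand": 0.01},
    {"delta_pos": [-0.004, 0, 0], "turn": [0, 0, 0], "hand": 0.01},
    {"delta_pos": [-0.004, 0, 0], "turn": [0, 0, 0], "hand": 0.01},
    {"delta_pos": [-0.004, 0, 0], "turn": [0, 0, 0], "hand": 0.01},
    {"delta_pos": [-0.004, 0, 0], "turn": [0, 0, 0], "hand": 0.01},
    {"delta_pos": [-0.004, 0, 0], "turn": [0, 0, 0], "hand": 0.01},
    {"delta_pos": [-0.004, 0, 0], "turn": [0, 0, 0], "hand": 0.01}
  ]
}}

```text
clock: 19.2
eef_pos: [0.5921, 0.0112, 0.0577]
eef_rot: [0.001, 0.756, 0.654, -0.0]
contact_force: [5.5, 1.3, -3.0]
grip_width: 0.0193
finger_force: 30.0
```

{"fn": "step_arm", "kwargs": {
  "moves": [
    {"delta_pos": [-0.004, 0.0003, 0], "turn": [0, 0, 0], "hand": 0.01},
    {"delta_pos": [-0.004, 0.0003, 0], "turn": [0, 0, 0], "hand": 0.01},
    {"delta_pos": [-0.004, 0, 0], "turn": [0, 0, 0], "hand": 0.01},
    {"delta_pos": [-0.004, 0, 0], "turn": [0, 0, 0], "hand": 0.01},
    {"delta_pos": [-0.003, 0, 0], "turn": [0, 0, 0], "hand": 0.01},
    {"delta_pos": [-0.002, 0, 0], "turn": [0, 0, 0], "hand": 0.01},
    {"delta_pos": [-0.002, 0, 0], "turn": [0, 0, 0], "hand": 0.01},
    {"delta_pos": [-0.002, 0, 0], "turn": [0, 0, 0], "hand": 0.01},
    {"delta_pos": [-0.002, 0, 0], "turn": [0, 0, 0], "hand": 0.01},
    {"delta_pos": [-0.002, 0, 0], "turn": [0, 0, 0], "hand": 0.01}
  ]
}}

```text
clock: 20.45
eef_pos: [0.588, -0.0174, 0.0577]
eef_rot: [0.001, 0.756, 0.654, -0.001]
contact_force: [2.3, 2.9, 1.6]
grip_width: 0.0195
finger_force: 29.9
```

```bash
python3 - <<'E'
from h import *
o=get_obs(); print(o["contact_force"])
w=camera("wrist"); a=camera("top")[130:230,240:440]; b=camera("side")[190:310,220:360]
f=lambda i,w:cv2.resize(i,(w,int(i.shape[0]*w/i.shape[1])),interpolation=cv2.INTER_CUBIC)
a,b=f(a,500),f(b,400); c=np.zeros((600,500,3),np.uint8); c[:250]=a; c[250:592,:400]=b[:342]
cv2.imwrite("pics/m3.png",c[:,:,::-1])
E
```

```text
[2.27551814 2.8748583  1.6083347 ]
```

View pics/m3.png

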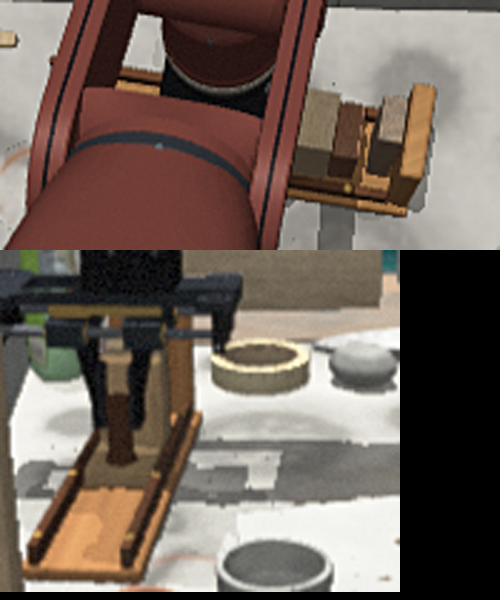

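All upright, with the loose and short offcuts close together and about 12 mm still to close. Pushing slowly.

{"fn": "step_arm", "kwargs": {
  "moves": [
    {"delta_pos": [-0.001, 0, 0], "turn": [0, 0, 0], "hand": 0.01},
    {"delta_pos": [-0.001, 0, 0], "turn": [0, 0, 0], "hand": 0.01},
    {"delta_pos": [-0.001, 0, 0], "turn": [0, 0, 0], "hand": 0.01},
    {"delta_pos": [-0.001, 0, 0], "turn": [0, 0, 0], "hand": 0.01},
    {"delta_pos": [-0.001, 0, 0], "turn": [0, 0, 0], "hand": 0.01},
    {"delta_pos": [-0.001, 0, 0], "turn": [0, 0, 0], "hand": 0.01},
    {"delta_pos": [-0.001, 0, 0], "turn": [0, 0, 0], "hand": 0.01},
    {"delta_pos": [-0.001, 0, 0], "turn": [0, 0, 0], "hand": 0.01},
    {"delta_pos": [-0.001, 0, 0], "turn": [0, 0, 0], "hand": 0.01},
    {"delta_pos": [-0.001, 0, 0], "turn": [0, 0, 0], "hand": 0.01}
  ]
}}

```text
clock: 21.85
eef_pos: [0.5865, -0.0274, 0.0576]
eef_rot: [0.001, 0.756, 0.654, -0.001]
contact_force: [0.4, 3.4, 4.1]
grip_width: 0.0193
finger_force: 29.9
```

{"fn": "step_arm", "kwargs": {
  "moves": [
    {"delta_pos": [-0.0005, 0, 0], "turn": [0, 0, 0], "hand": 0.01},
    {"delta_pos": [0, 0, 0], "turn": [0, 0, 0], "hand": 0.01},
    {"delta_pos": [-0.0005, 0, 0], "turn": [0, 0, 0], "hand": 0.01},
    {"delta_pos": [0, 0, 0], "turn": [0, 0, 0], "hand": 0.01},
    {"delta_pos": [-0.0005, 0, 0], "turn": [0, 0, 0], "hand": 0.01},
    {"delta_pos": [0, 0, 0], "turn": [0, 0, 0], "hand": 0.01},
    {"delta_pos": [-0.0005, 0, 0], "turn": [0, 0, 0], "hand": 0.01},
    {"delta_pos": [0, 0, 0], "turn": [0, 0, 0], "hand": 0.01},
    {"delta_pos": [0, 0, 0], "turn": [0, 0, 0], "hand": 0.01},
    {"delta_pos": [0, 0, 0], "turn": [0, 0, 0], "hand": 0.01}
  ]
}}

```text
clock: 23.1
eef_pos: [0.5862, -0.0293, 0.0576]
eef_rot: [0.001, 0.756, 0.654, -0.001]
contact_force: [-1.1, 3.7, 4.1]
grip_width: 0.0194
finger_force: 29.9
```

{"fn": "step_arm", "kwargs": {
  "moves": [
    {"delta_pos": [-0.0005, 0, 0], "turn": [0, 0, 0], "hand": 0.01},
    {"delta_pos": [0, 0, 0], "turn": [0, 0, 0], "hand": 0.01},
    {"delta_pos": [-0.0005, 0, 0], "turn": [0, 0, 0], "hand": 0.01},
    {"delta_pos": [0, 0, 0], "turn": [0, 0, 0], "hand": 0.01},
    {"delta_pos": [-0.0005, 0, 0], "turn": [0, 0, 0], "hand": 0.01},
    {"delta_pos": [0, 0, 0], "turn": [0, 0, 0], "hand": 0.01},
    {"delta_pos": [-0.0005, 0, 0], "turn": [0, 0, 0], "hand": 0.01},
    {"delta_pos": [0, 0, 0], "turn": [0, 0, 0], "hand": 0.01},
    {"delta_pos": [0, 0, 0], "turn": [0, 0, 0], "hand": 0.01},
    {"delta_pos": [0, 0, 0], "turn": [0, 0, 0], "hand": 0.01}
  ]
}}

```text
clock: 24.35
eef_pos: [0.5861, -0.0302, 0.0576]
eef_rot: [0.0, 0.756, 0.654, -0.0]
contact_force: [-0.3, 8.3, 3.8]
grip_width: 0.0198
finger_force: 29.9
```

{"fn": "step_arm", "kwargs": {
  "moves": [
    {"delta_pos": [-0.0005, 0, 0], "turn": [0, 0, 0], "hand": 0.01},
    {"delta_pos": [0, 0, 0], "turn": [0, 0, 0], "hand": 0.01},
    {"delta_pos": [-0.0005, 0, 0], "turn": [0, 0, 0], "hand": 0.01},
    {"delta_pos": [0, 0, 0], "turn": [0, 0, 0], "hand": 0.01},
    {"delta_pos": [-0.0005, 0, 0], "turn": [0, 0, 0], "hand": 0.01},
    {"delta_pos": [0, 0, 0], "turn": [0, 0, 0], "hand": 0.01},
    {"delta_pos": [0, 0, 0], "turn": [0, 0, 0], "hand": 0.01},
    {"delta_pos": [0, 0, 0], "turn": [0, 0, 0], "hand": 0.01},
    {"delta_pos": [0, 0, 0], "turn": [0, 0, 0], "hand": 0.01},
    {"delta_pos": [0, 0, 0], "turn": [0, 0, 0], "hand": 0.01}
  ]
}}

```text
clock: 25.6
eef_pos: [0.5861, -0.0303, 0.0576]
eef_rot: [-0.0, 0.756, 0.654, 0.001]
contact_force: [0.8, 13.4, 4.2]
grip_width: 0.0194
finger_force: 29.9
```

Solidly against the wall: 13 N with no further travel. Releasing and lifting.

{"fn": "step_arm", "kwargs": {
  "moves": [
    {"delta_pos": [0.0005, 0, 0], "turn": [0, 0, 0], "hand": 0.01},
    {"delta_pos": [0, 0, 0], "turn": [0, 0, 0], "hand": 0.03},
    {"delta_pos": [0, 0, 0], "turn": [0, 0, 0], "hand": 0.06},
    {"delta_pos": [0, 0, 0], "turn": [0, 0, 0], "hand": 0.08},
    {"delta_pos": [0, 0, 0], "turn": [0, 0, 0], "hand": 0.08},
    {"delta_pos": [0, 0, 0], "turn": [0, 0, 0], "hand": 0.08},
    {"delta_pos": [0, 0, -0.01], "turn": [0, 0, 0], "hand": 0.08},
    {"delta_pos": [0, 0, -0.02], "turn": [0, 0, 0], "hand": 0.08},
    {"delta_pos": [0, 0, -0.03], "turn": [0, 0, 0], "hand": 0.08},
    {"delta_pos": [0, 0, -0.03], "turn": [0, 0, 0], "hand": 0.08}
  ]
}}

```text
clock: 26.85
eef_pos: [0.5863, -0.0321, 0.1503]
eef_rot: [0.001, 0.756, 0.654, -0.0]
contact_force: [0.0, 0.3, 0.5]
grip_width: 0.0799
finger_force: 0.0
```

{"fn": "step_arm", "kwargs": {
  "moves": [
    {"delta_pos": [0.01, -0.01, -0.02], "turn": [0, 0, 0], "hand": 0.08},
    {"delta_pos": [0.02, -0.02, -0.01], "turn": [0, 0, 0], "hand": 0.08},
    {"delta_pos": [0.03, -0.02, 0], "turn": [0, 0, 0], "hand": 0.08},
    {"delta_pos": [0.03, -0.02, 0], "turn": [0, 0, 0], "hand": 0.08},
    {"delta_pos": [0.03, -0.02, 0], "turn": [0, 0, 0], "hand": 0.08},
    {"delta_pos": [0.03, -0.02, 0], "turn": [0, 0, 0], "hand": 0.08},
    {"delta_pos": [0.03, -0.02, 0], "turn": [0, 0, 0], "hand": 0.08},
    {"delta_pos": [0.03, -0.02, 0], "turn": [0, 0, 0], "hand": 0.08},
    {"delta_pos": [0.03, -0.02, 0], "turn": [0, 0, 0], "hand": 0.08},
    {"delta_pos": [0, 0, 0], "turn": [0, 0, 0], "hand": 0.08}
  ]
}}

```text
clock: 28.1
eef_pos: [0.4517, 0.2319, 0.1789]
eef_rot: [0.001, 0.755, 0.656, 0.0]
contact_force: [0.8, -1.0, 0.2]
grip_width: 0.08
finger_force: 0.0
```

```bash
python3 - <<'E'
from h import *
o=get_obs(); print(o["clock"],o["eef_pos"],o["contact_force"])
a=camera("top")[120:320,130:490]; b=camera("side")[190:290,220:380]
f=lambda i,w:cv2.resize(i,(w,int(i.shape[0]*w/i.shape[1])),interpolation=cv2.INTER_CUBIC)
a=f(a,560); z=f(camera("top")[145:215,320:425],420); b=f(b,380); c=np.zeros((600,800,3),np.uint8); c[:a.shape[0],:560]=a; c[a.shape[0]:a.shape[0]+280,:420]=z[:600-a.shape[0]]; c[a.shape[0]:a.shape[0]+b.shape[0],420:]=b
cv2.imwrite("pics/fin.png",c[:,:,::-1])
E
```

```text
28.1 [0.45166044 0.23189179 0.17888855] [ 0.76498587 -0.95100729  0.2077869 ]
```

View pics/fin.png

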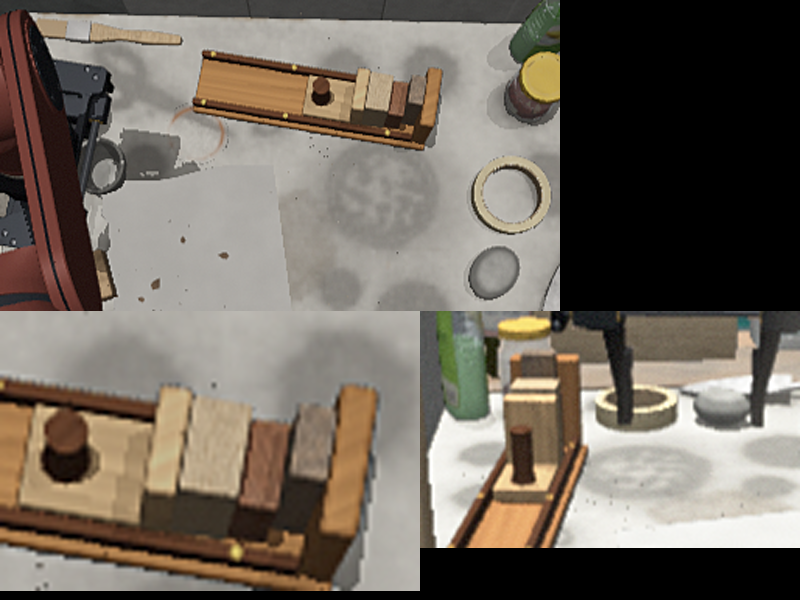

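```bash
python3 - <<'E'
from h import *
P=pose("top"); A=-.145
for n,uv,z in [("plate front",(190,390),.095),("loose L",(195,397),.102),("loose R",(251,404),.102),("short L",(252,420),.082),("short R",(288,424),.082),("tall L",(302,403),.122),("tall R",(335,407),.122),("wall",(343,388),.112)]:
    p=atz(P,np.array(uv)/4+[320,145],z)[:2]-[.5857,-.0192]; print(n,(1000*(p@[-np.sin(A),np.cos(A)])).round(1))
E
```

```text
plate front -87.2
loose L -89.7
loose R -115.1
short L -117.8
short R -134.4
tall L -136.2
tall R -150.8
wall -154.0
```

Face to wall measures 66.8 mm against 66 mm for a perfect stack. The apparent gaps match the edge pixels under-measured on each piece, so the stack is snug.

```bash
python3 -c "
from cell import *
print(job_done())"
```

```text
the job is handed in; nothing more can be done
None
```

The loose offcut stands on its end between the short offcut and the stop. All three look upright and snug against the end wall, in order, everything is released and the job is handed in (about 28 s used of 64 s); no verdict came back.

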